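Unscrew the captive cap of the teak charging dock and lay the phone in its well

TASK

Open the teak charging dock: unscrew the round captive brass cap on its lid counter-clockwise until it comes free, then raise the hinged lid until it stands upright or further back and stays there. Then set the silver flip phone down flat on the cork floor of the dock's well, without dropping it, let go, and leave the other things where they are.

Things in the scene. Friction and masses are not known exactly. Their poses are not given: they have to be found in the camera images.
- dock: Fixed dark teak box, 230 (its x) x 170 (its y) x 70 mm high without the lid, walls 10 mm. Origin: centre of its underside; z up; front at -x, lid hinges along its far (+x) top edge; yaw within 0.2 rad. Under the lid: a front block, x -105 to -35 mm, top 45 mm above the table; behind it the well, x -35 to +105 mm, y -75 to +75 mm, floor 25 mm above the table, open at the top.
- well_floor (a point): Middle of the well's cork floor, 25 mm above the table, 37.5 mm beyond the dock's centre along the dock's x; axes as the dock's. The phone fits lying along the dock's x or y.
- lid (a joint): Angle of the teak lid in rad: 0 shut (level), 1.57 upright, stop at 1.8. It turns about the dock's y axis, front (-x) edge rising. Plate 230 x 170 x 10 mm, top 80 mm above the table when shut. The stiff hinge (0.7 N m friction; up to 1.3 N m to raise it) makes it stay where it is left. It cannot rise while the cap's thread is engaged.
- lid_hinge (a point): Middle of the lid's hinge line, 75 mm above the table, 115 mm beyond the dock's centre along the dock's x.
- cap_seat (a point): Point on the lid's top face under the cap, on the cap's axis, 190 mm from the hinge line; it moves with the lid but does NOT turn with the cap. The cap is a ribbed brass cylinder, 60 mm across, 42 mm tall, standing on the lid here (its foot 0 to 5 mm above the lid as it unscrews). It never leaves the lid. A dark line on its top shows its turning.
- cap_grip (a point): On the cap's axis, 30 mm above the lid; fixed to the lid. Unscrew counter-clockwise from above; rises 1.6 mm/rad. Start angle not measured: 1.85 to 2.75 rad to the hard unscrewed stop, so two or more grasps; thread lets go about 0.3 rad before it. Turning takes 0.12 N m, at the stop over 0.5 N m is felt. Held here across the dock's y, it pivots between upright fingers as the lid rises.
- phone: Shut silver flip phone lying flat, 98 mm (its x) by 52 mm (its y) by 22 mm, about 120 g, origin at the centre of its underside, its z up. Lies on the table right of the dock, in one of two places (the other holds the opener).
- opener: Pewter bottle opener, 120 x 38 x 12 mm, lying on the table; leave it alone.
- keybowl: White bowl, 120 mm across, 45 mm high, left of the dock; leave it alone.
- pomade: Amber glass jar with a grey metal cap, 68 mm across, 75 mm high, left of the dock; leave it alone.
- notebook: Brown notebook, 150 x 100 x 14 mm, behind on the right; leave it alone.
- handset: Cream bakelite telephone handset, about 220 mm long, 55 mm high, lying across behind the dock; leave it alone.
- mug: White mug, 76 mm across, 85 mm high, at the left front; leave it alone.
There are look-alikes about, which are no part of the job. There is more than one size of the phone; the one meant has the size given above.

How it is judged:
On the way, in this order (a step that is already met when the one before it is completed fails the run):
1. the cap is unscrewed and the lid raised by at least 1.4 rad (value of joint lid above 1.4 rad), for 0.3 s.
2. the phone, still held, is down in the well within 15 mm of the cork floor (z of phone in the frame of well_floor below 0.015 m and x of phone in the frame of well_floor between -0.06 and 0.06 m and y of phone in the frame of well_floor between -0.06 and 0.06 m and contact force between the fingers and phone above 0.3 N).
At the end, for the whole second after the job is handed in: The lid stands open by at least 1.4 rad; the phone lies at rest inside the well, right way up, flat on the cork (tilt under 0.12 rad, underside within 6 mm of the floor's level, its centre within 60 mm of the well's middle along each of the well's sides), released (value of joint lid above 1.4 rad and z of phone in the frame of well_floor between -0.006 and 0.006 m and x of phone in the frame of well_floor between -0.06 and 0.06 m and y of phone in the frame of well_floor between -0.06 and 0.06 m and angle between phone's own z axis and vertical below 0.12 rad and linear speed of phone below 0.03 m/s); the robot touches nothing.
It fails at once if a bystander (opener, bowl, jar, notebook, handset or mug) is moved by more than 30 mm (distance of any of opener, keybowl, pomade, notebook, handset, mug from where it was at the start of the episode above 0.03 m).
It also fails if it takes over 72 s, if anything falls off the work surface, if the arm or the gripper's body presses on something with over 40 N, if the wrist force passes 120 N, or if a joint passes its speed limit or range.

ROBOT

A 6-joint arm with a two-finger parallel gripper is mounted at the origin on the work surface. World frame = base frame: x ahead of the robot, y to its left, z up, the work surface at z = 0. Lengths are in m, angles in rad, forces in N, time in s.
With the tool pointing down it reaches from about 0.325 to 0.85 m from the base axis. Payload 15.5 kg.
Tool frame: the origin (TCP) lies at the very end of the fingers, on their centre line; the grasp point (between the pads) lies 19 mm behind it (grip_point_offset is the distance from the TCP to the grasp point, in m); z points along the fingers, y is the line along which they close (so a half turn about z gives the same grasp; the last joint's range is limited). The gripper opens to 91 mm and grips with 3 to 60 N. Pads are 32 mm wide; open, the fingers measure 118 mm over their backs; the gripper's body (76 mm by 178 mm) begins 60 mm behind the grasp point.
Start: joints at [-1.24, 0.494, 1.345, -0, 1.302, -0.096], TCP at [0.259, -0.569, 0.214] pointing down, gripper open.
Joint ranges: [-2.91, 2.91], [-0.82, 2.16], [0.22, 2.67], [-1.22, 4.37], [0.12, 2.79], [-3.08, 3.08]. Speed limits (rad/s): [1.89, 1.89, 2.57, 3.01, 3.01, 3.01].

INTERFACE

Orientations are given as a 3x3 rotation matrix whose columns are the frame's x, y, z axes.
In Python, from cell import * gives the robot as it stands.
- The arm moves only by the tool send_rows, never from a script. Its argument "increments" is a list that holds one entry, the list of rows, each a list of 7 numbers: the shift along the world's x, y, z in units of 40 mm (1.0 is 40 mm), then the turn, a rotation vector about the world's x, y, z in units of pi rad (1.0 is pi rad), then the closure in counts, from 0 (fully open) to 255 (shut). A call has 1 to 5 rows; each row shifts and turns the commanded pose from where the row before left it; what a row does not reach is not made up. A row lasts 1/8 s, in which the tool goes at most 62.5 mm and 10.7 degrees, less where a joint would pass 70% of its speed; a pose out of reach is approached as far as the arm can. A call with a number of a shift or a turn outside -1 to 1 is refused whole. A call with a gripper value outside its range is refused whole. The fingers move at their own pace and stop on an object; the grip force is fixed at half the most. Time passes only in rows, so rows that do not move let the fingers close. It gives the time, the measured TCP pose, the force, the opening and the grip force at its end, in the units of the state.
- sense(): the state, without advancing time (a new reading comes with each control period).
- capture(name): name is "scene" or "top" or "wrist"; returns a dict with "pixels" (384x512x3 uint8, red, green, blue), "fov_y" (degrees; the focal length in pixels is half the picture's height over the tangent of half this angle, whatever the lens; pixels are square), "cx", "cy" (the principal point, pixels), "k1" (the pictures are not rectified: a ray, as slopes to the right and down, at radius r is drawn at 1 + k1 r^2 times it, then the intrinsics apply), "view" (4x4, takes a point from world to camera coordinates). Camera axes: x right, y down, z forward; pixel columns grow to the right and rows downward; lengths in m; the calibration is good to about 2 mm. A picture is of the moment at which its call begins. There is no depth.
- hand_in(): hands the job in; it is judged then, once.
The state is a dict: "t": time; "q": joint angles; "qd": joint speeds; "joint_torque": joint torques, N m; "eef_pos": TCP position; "tcp_rot": TCP orientation; "force": force on the tool from outside, world axes, zero at the start; "ft_torque": the same for the moment, N m; "grip_width": finger opening in m; "grasp_force": force on a finger pad.
Only numpy, scipy, OpenCV 4.12 (cv2) and the standard library are available. Lean on these libraries where they do the work, as an engineer would, in place of code of your own. Each camera call takes 0.05 s, during which the arm holds its last target. There are 200 camera calls.

## Working session

There is one attempt and no reset: what is moved stays moved. The work goes in short steps, Python scripts to look and compute and a tool call to move; the robot and the scene stay as the last step left them, time stands still between calls to the robot, and variables do not carry over. Pictures are saved under pics/ and viewed, at most 10 in all, crops included, and the job is handed in when it is done.

Besides the shell and the picture viewer there is one more tool, called after ">>>" as name([rows], argument=value, ...), one row to a line, values as JSON. send_rows: Moves the arm, as the interface text tells. Its arguments: {"type":"object","properties":{"increments":{"type":"array"}},"required":["increments"]}

```bash
ls; mkdir -p pics; cat > h.py <<'E'
from cell import *
import numpy as np, cv2
def K(c):
    h,w=c["pixels"].shape[:2]; f=h/2/np.tan(np.radians(c["fov_y"])/2)
    return f
def ray(c,u,v):
    f=K(c); V=np.array(c["view"]); d=np.array([(u-c["cx"])/f,(v-c["cy"])/f]); s=d.copy()
    for _ in range(20): s=d/(1+c["k1"]*(s@s))
    R=V[:3,:3]; o=-R.T@V[:3,3]; return o,R.T@np.array([s[0],s[1],1])
def onz(c,u,v,z):
    o,d=ray(c,u,v); return o+d*(z-o[2])/d[2]
def proj(c,p):
    V=np.array(c["view"]); q=V[:3,:3]@np.array(p)+V[:3,3]; s=q[:2]/q[2]; s=s*(1+c["k1"]*(s@s)); return s*K(c)+[c["cx"],c["cy"]]
def save(c,n): cv2.imwrite("pics/"+n+".png",c["pixels"][:,:,::-1])
E
python3 - <<'E'
from h import *
import pickle
for n in ["scene","top"]:
    c=capture(n); save(c,n); pickle.dump(c,open(n+".pkl","wb")); print(n,c["fov_y"],c["cx"],c["cy"],c["k1"],np.round(c["view"],3).tolist())
s=sense(); print({k:np.round(v,3).tolist() for k,v in s.items()})
E
```

```text
pics
scene 48.28675853702391 252.225051003814 192.470956456522 -0.11714038611055663 [[0.577, 0.816, -0.021, -0.352], [0.527, -0.393, -0.754, -0.212], [-0.623, 0.424, -0.657, 1.689], [0.0, 0.0, 0.0, 1.0]]
top 51.42200251353134 255.47859144880843 194.84752639227946 -0.033493116725037686 [[-0.015, -1.0, -0.003, 0.045], [-0.996, 0.016, -0.092, 0.57], [0.092, 0.001, -0.996, 1.149], [0.0, 0.0, 0.0, 1.0]]
{'t': 0.1, 'q': [-1.239, 0.494, 1.346, 0.0, 1.302, -0.096], 'qd': [0.0, 0.0, -0.0, 0.0, 0.001, -0.0], 'joint_torque': [0.004, -88.024, -38.254, 0.071, 0.048, -0.0], 'eef_pos': [0.259, -0.569, 0.213], 'tcp_rot': [[0.91, 0.414, -0.0], [0.414, -0.91, 0.001], [0.0, -0.001, -1.0]], 'force': [-0.672, -0.542, -0.646], 'ft_torque': [0.04, 0.026, -0.03], 'grasp_force': 0.0, 'grip_width': 0.091}
```

View pics/top.png

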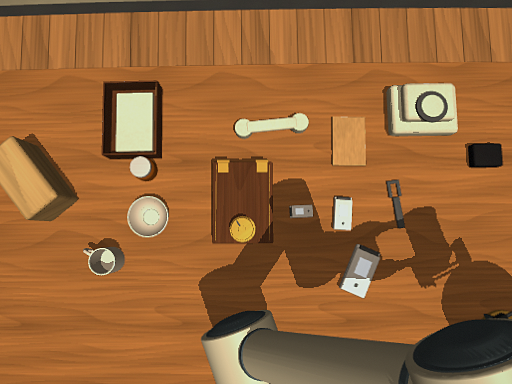

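View pics/scene.png

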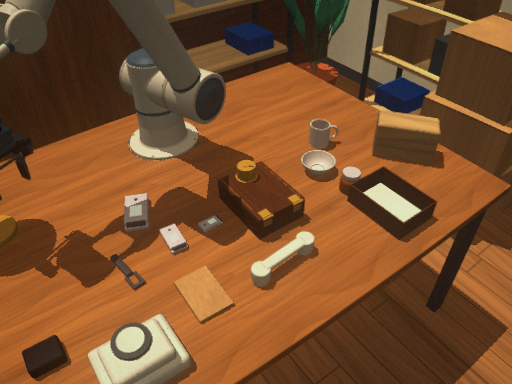

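The top view shows the dock centred near (242,200) with the cap at (242,228). Three phones sit at (301,211), (343,212) and (360,270), and the opener is at (397,203). I'll measure these now.

```bash
python3 - <<'E'
from h import *
import pickle
c=pickle.load(open("top.pkl","rb")); im=c["pixels"]; hsv=cv2.cvtColor(im,cv2.COLOR_RGB2HSV)
def rect(mask,z,name,x0,x1,y0,y1):
    m=np.zeros_like(mask); m[y0:y1,x0:x1]=mask[y0:y1,x0:x1]
    m=cv2.morphologyEx(m,cv2.MORPH_CLOSE,np.ones((3,3)))
    cs,_=cv2.findContours(m,cv2.RETR_EXTERNAL,cv2.CHAIN_APPROX_NONE); k=max(cs,key=cv2.contourArea)[:,0]
    P=np.array([onz(c,u,v,z)[:2] for u,v in k]).astype(np.float32)*1000
    r=cv2.minAreaRect(P); print(name,np.round(r[0],1),np.round(r[1],1),round(r[2],1),"px",k.min(0),k.max(0)); return k
gray=((hsv[:,:,1]<70)).astype(np.uint8)*255
rect(gray,.022,"small",285,318,198,224)
rect(gray,.022,"mid",325,362,190,236)
rect(gray,.022,"big",330,392,238,305)
yel=((hsv[:,:,0]>18)&(hsv[:,:,0]<32)&(hsv[:,:,1]>120)&(hsv[:,:,2]>120)).astype(np.uint8)*255
rect(yel,.122,"cap",222,264,208,248)
y2=((hsv[:,:,0]>14)&(hsv[:,:,0]<32)&(hsv[:,:,1]>120)&(hsv[:,:,2]>150)).astype(np.uint8)*255
rect(y2,.08,"hingeL",212,234,152,178); rect(y2,.08,"hingeR",250,275,152,178)
dark=((hsv[:,:,2]<110)).astype(np.uint8)*255
for u,v in [(212,158),(272,158),(272,242),(211,243)]: print(onz(c,u,v,.08))
cv2.imwrite("pics/crop.png",np.hstack([cv2.resize(im[148:256,200:280],None,fx=5,fy=5,interpolation=2),cv2.resize(im[190:298,325:405],None,fx=5,fy=5,interpolation=2)])[:,:,::-1])
E
```

```text
small [521.4 -96.4] [67.8 35.4] 89.1 px [289 205] [312 217]
mid [ 513.7 -218.7] [53.1 95. ] 87.9 px [333 197] [351 229]
big [ 345.3 -265.1] [ 79.7 139.9] 65.9 px [339 244] [379 297]
cap [470.5  71.8] [67.2 64.3] 89.1 px [230 217] [255 241]
hingeL [649.4 127.8] [36.8 34.4] 89.1 px [216 160] [229 172]
hingeR [640.5  13.3] [51.5 36. ] 3.9 px [256 159] [269 177]
[0.67281389 0.15736581 0.08      ]
[ 0.67006622 -0.01290689  0.08      ]
[ 0.43337963 -0.0083635   0.08      ]
[0.43316791 0.16145318 0.08      ]
```

View pics/crop.png

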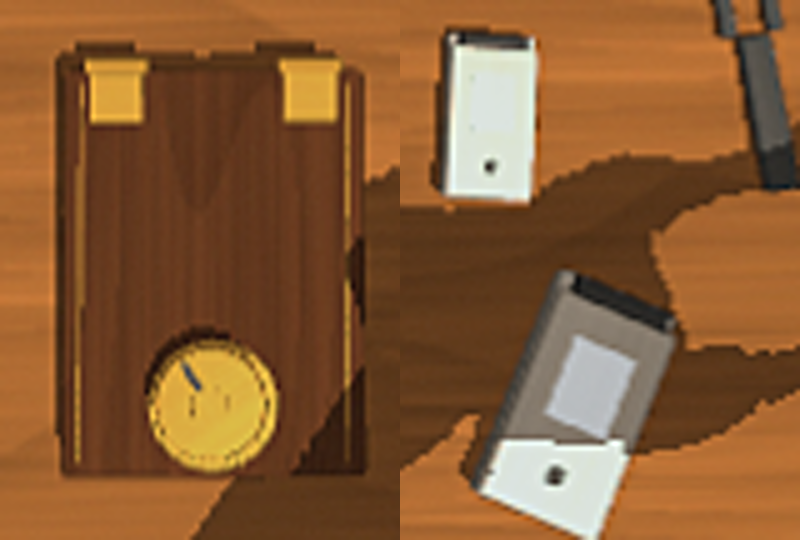

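The silver phone of 95–98 × 53 mm is the middle one, at (0.514, −0.219), with its long axis nearly along x. The dock's yaw is about −0.015 rad and the cap is at about (0.472, 0.073). I'll move above the cap.

>>> send_rows([
  [[0.2,0.94,0,0,0,-0.04,0],[0.31,0.94,0,0,0,0,0],[0.31,0.94,0,0,0,0,0],[0.31,0.94,0,0,0,0,0],[0.31,0.94,0,0,0,0,0]],
])

```text
t: 0.72
eef_pos: [0.3165, -0.3796, 0.2137]
tcp_rot: [[0.955, 0.296, -0.0], [0.296, -0.955, 0.0], [-0.0, -0.0, -1.0]]
force: [1.3, 0.1, -0.1]
grip_width: 0.0911
grasp_force: 0.0
```

>>> send_rows([
  [[0.31,0.94,0,0,0,0,0],[0.31,0.94,0,0,0,0,0],[0.31,0.94,0,0,0,0,0],[0.31,0.94,0,0,0,0,0],[0.31,0.94,0,0,0,0,0]],
])

```text
t: 1.35
eef_pos: [0.3784, -0.1916, 0.2138]
tcp_rot: [[0.955, 0.296, -0.0], [0.296, -0.955, 0.0], [-0.0, -0.0, -1.0]]
force: [-0.3, 1.2, -0.7]
grip_width: 0.0915
grasp_force: 0.0
```

>>> send_rows([
  [[0.31,0.94,0,0,0,0,0],[0.31,0.94,0,0,0,0,0],[0.31,0.94,0,0,0,0,0],[0.31,0.94,0,0,0,0,0],[0.31,0.94,0,0,0,0,0]],
])

```text
t: 1.98
eef_pos: [0.4405, -0.0036, 0.2138]
tcp_rot: [[0.955, 0.297, -0.0], [0.297, -0.955, 0.0], [-0.0, -0.0, -1.0]]
force: [0.6, -0.7, 0.3]
grip_width: 0.0911
grasp_force: 0.0
```

>>> send_rows([
  [[0.31,0.94,0,0,0,0,0],[0.31,0.94,0,0,0,0,0],[0,0,0,0,0,0,0],[0,0,0,0,0,0,0]],
])

```text
t: 2.48
eef_pos: [0.4648, 0.07, 0.2137]
tcp_rot: [[0.955, 0.297, -0.001], [0.297, -0.955, -0.0], [-0.001, 0.0, -1.0]]
force: [0.0, -0.0, 0.2]
grip_width: 0.0912
grasp_force: 0.0
```

```bash
python3 - <<'E'
from h import *
import pickle
s=sense(); print({k:np.round(s[k],3).tolist() for k in ["t","q","eef_pos","tcp_rot"]})
for n in ["wrist","scene"]:
    c=capture(n); save(c,n+"1"); pickle.dump(c,open(n+"1.pkl","wb"))
c=pickle.load(open("wrist1.pkl","rb")); print(np.round(c["view"],3).tolist(),proj(c,[.472,.073,.122]))
E
```

```text
{'t': 2.475, 'q': [0.023, 0.277, 1.713, -0.0, 1.152, 1.292], 'eef_pos': [0.465, 0.07, 0.214], 'tcp_rot': [[0.955, 0.297, -0.001], [0.297, -0.955, -0.0], [-0.001, 0.0, -1.0]]}
[[0.297, -0.955, 0.0, -0.072], [-0.928, -0.289, 0.235, 0.426], [-0.224, -0.07, -0.972, 0.498], [0.0, 0.0, 0.0, 1.0]] [250.35716279 186.1896522 ]
```

View pics/wrist1.png

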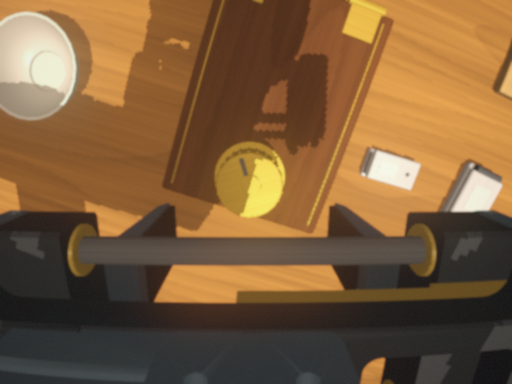

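The wrist view has the cap's top disc centred near (250,186), which matches my estimate of (0.472, 0.073). The lid's front corners are at (165,186) and (312,229), so I can check the dock's yaw from those.

```bash
python3 - <<'E'
from h import *
import pickle
c=pickle.load(open("wrist1.pkl","rb"))
for p in [(165,186),(312,229),(391,18)]: print(onz(c,*p,.08).round(4))
hsv=cv2.cvtColor(c["pixels"],cv2.COLOR_RGB2HSV)[135:222,205:295]
m=((hsv[:,:,0]>18)&(hsv[:,:,0]<36)&(hsv[:,:,1]>110)&(hsv[:,:,2]>110)).astype(np.uint8)*255
k=max(cv2.findContours(m,0,1)[0],key=cv2.contourArea)[:,0]+[205,135]; print(k.min(0),k.max(0))
W=np.array([onz(c,u,v,.122)[:2] for u,v in k]); print(W.min(0),W.max(0))
E
```

```text
[0.4368 0.1552 0.08  ]
[ 0.4377 -0.0069  0.08  ]
[ 0.6597 -0.0088  0.08  ]
[215 142] [285 218]
[0.44219047 0.04377875] [0.51093466 0.10693867]
```

>>> send_rows([
  [[0.18,0.11,-0.6,0,0,0,0],[0,0,-0.8,0,0,0,0],[0,0,-0.8,0,0,0,0],[0,0,-0.7,0,0,0,0],[0,0,-0.27,0,0,0,0]],
])

```text
t: 3.2
eef_pos: [0.4715, 0.0739, 0.086]
tcp_rot: [[0.955, 0.295, -0.002], [0.295, -0.955, -0.0], [-0.002, -0.0, -1.0]]
force: [-0.7, 0.1, -0.8]
grip_width: 0.0915
grasp_force: 0.0
```

>>> send_rows([
  [[0,0,0,0,0,0,255],[0,0,0,0,0,0,255],[0,0,0,0,0,0,255],[0,0,0,0,0,0,255],[0,0,0,0,0,0,255]],
])

```text
t: 3.82
eef_pos: [0.4727, 0.0748, 0.0877]
tcp_rot: [[0.955, 0.297, 0.001], [0.297, -0.955, 0.0], [0.001, 0.0, -1.0]]
force: [-0.7, 2.5, 7.5]
grip_width: 0.0596
grasp_force: 30.0
```

>>> send_rows([
  [[0,0,0.007,0,0,0.055,255],[0,0,0.007,0,0,0.055,255],[0,0,0.007,0,0,0.055,255],[0,0,0.007,0,0,0.055,255],[0,0,0.007,0,0,0.055,255]],
])

```text
t: 4.45
eef_pos: [0.472, 0.0754, 0.0889]
tcp_rot: [[0.39, 0.921, -0.0], [0.921, -0.39, 0.001], [0.001, -0.001, -1.0]]
force: [-2.7, 10.2, 9.5]
grip_width: 0.0597
grasp_force: 30.0
```

```bash
python3 - <<'E'
from h import *
s=sense(); print({k:np.round(s[k],3).tolist() for k in ["t","q","eef_pos","force","ft_torque"]})
E
```

```text
{'t': 4.45, 'q': [0.033, 0.471, 1.842, 0.002, 0.828, 0.432], 'eef_pos': [0.472, 0.075, 0.089], 'force': [-2.743, 10.153, 9.485], 'ft_torque': [1.867, 0.647, -0.218]}
```

>>> send_rows([
  [[0,0,0.007,0,0,0.055,255],[0,0,0.007,0,0,0.055,255],[0,0,0.007,0,0,0.055,255],[0,0,0.007,0,0,0.055,255],[0,0,0.007,0,0,0.055,255]],
])

```text
t: 5.08
eef_pos: [0.4711, 0.0754, 0.0902]
tcp_rot: [[-0.447, 0.894, -0.002], [0.894, 0.447, 0.001], [0.002, -0.001, -1.0]]
force: [-8.2, 9.1, 12.0]
grip_width: 0.0594
grasp_force: 30.0
```

```bash
python3 - <<'E'
from h import *
s=sense(); print({k:np.round(s[k],3).tolist() for k in ["t","q","eef_pos","force","ft_torque"]})
E
```

```text
{'t': 5.075, 'q': [0.033, 0.468, 1.842, 0.002, 0.833, -0.432], 'eef_pos': [0.471, 0.075, 0.09], 'force': [-8.197, 9.124, 11.965], 'ft_torque': [1.673, 1.385, -0.177]}
```

>>> send_rows([
  [[0,0,0.007,0,0,0.055,255],[0,0,0.007,0,0,0.055,255]],
])

```text
t: 5.32
eef_pos: [0.4708, 0.0753, 0.0907]
tcp_rot: [[-0.724, 0.69, -0.002], [0.69, 0.724, 0.001], [0.002, -0.001, -1.0]]
force: [-9.6, 6.3, 14.2]
grip_width: 0.0596
grasp_force: 30.0
```

```bash
python3 - <<'E'
from h import *
s=sense(); print({k:np.round(s[k],3).tolist() for k in ["t","q","eef_pos","force","ft_torque"]})
E
```

```text
{'t': 5.325, 'q': [0.033, 0.467, 1.842, 0.001, 0.835, -0.778], 'eef_pos': [0.471, 0.075, 0.091], 'force': [-9.646, 6.277, 14.184], 'ft_torque': [1.344, 1.603, -0.16]}
```

>>> send_rows([
  [[0,0,0.007,0,0,0.055,255],[0,0,0.007,0,0,0.055,255]],
])

```text
t: 5.58
eef_pos: [0.4715, 0.0746, 0.0911]
tcp_rot: [[-0.914, 0.405, -0.001], [0.405, 0.914, -0.0], [0.001, -0.001, -1.0]]
force: [-2.3, -3.1, -3.0]
grip_width: 0.0597
grasp_force: 30.0
```

```bash
python3 - <<'E'
from h import *
s=sense(); print({k:np.round(s[k],3).tolist() for k in ["t","q","eef_pos","force","ft_torque"]})
E
```

```text
{'t': 5.575, 'q': [0.032, 0.467, 1.841, 0.0, 0.835, -1.122], 'eef_pos': [0.472, 0.075, 0.091], 'force': [-2.266, -3.11, -2.987], 'ft_torque': [-0.369, -0.223, -1.075]}
```

The wrist torque of −1.08 N·m shows the hard stop has been reached. I'll open, turn the fingers across the dock's y and grip again.

>>> send_rows([
  [[0,0,0,0,0,0,0],[0,0,0,0,0,0,0],[0,0,0,0,0,0,0],[0,0,0,0,0,0.044,0],[0,0,0,0,0,0.044,0]],
])

```text
t: 6.2
eef_pos: [0.4724, 0.0747, 0.091]
tcp_rot: [[-0.99, 0.142, 0.0], [0.142, 0.99, -0.0], [-0.0, 0.0, -1.0]]
force: [-0.7, -0.2, 0.4]
grip_width: 0.0913
grasp_force: 0.0
```

>>> send_rows([
  [[0,0,0,0,0,0.043,0],[0,0,0,0,0,0,255],[0,0,0,0,0,0,255],[0,0,0,0,0,0,255],[0,0,0,0,0,0,255]],
])

```text
t: 6.82
eef_pos: [0.4723, 0.0746, 0.091]
tcp_rot: [[-1.0, 0.011, 0.0], [0.011, 1.0, -0.0], [-0.0, -0.0, -1.0]]
force: [-0.3, -0.9, -0.1]
grip_width: 0.0597
grasp_force: 30.0
```

>>> send_rows([
  [[0,0,0,0,0,0,255]],
])

```text
t: 6.95
eef_pos: [0.4723, 0.0746, 0.091]
tcp_rot: [[-1.0, 0.01, -0.0], [0.01, 1.0, -0.0], [0.0, -0.0, -1.0]]
force: [0.1, -0.7, 1.3]
grip_width: 0.0597
grasp_force: 30.0
```

```bash
python3 - <<'E'
from h import *
s=sense(); print({k:np.round(s[k],3).tolist() for k in ["t","q","eef_pos","force","ft_torque"]})
# lid path: hinge x=.662 z=.075 ; grip rel
r=np.array([-.19,s["eef_pos"][2]+.019-.075]); P=[]
for f in np.arange(0,1.75,.14): P.append([r[0]*np.cos(f)+r[1]*np.sin(f), -r[0]*np.sin(f)+r[1]*np.cos(f)])
P=np.array(P); print(np.round(np.diff(P,axis=0)/.04,2).tolist())
E
```

```text
{'t': 6.95, 'q': [0.032, 0.468, 1.84, -0.0, 0.834, -1.529], 'eef_pos': [0.472, 0.075, 0.091], 'force': [0.124, -0.652, 1.273], 'ft_torque': [-0.084, -0.17, -0.01]}
[[0.17, 0.65], [0.26, 0.62], [0.34, 0.58], [0.42, 0.53], [0.49, 0.46], [0.55, 0.39], [0.6, 0.31], [0.64, 0.22], [0.66, 0.13], [0.67, 0.04], [0.67, -0.06], [0.66, -0.15]]
```

>>> send_rows([
  [[0.17,0,0.65,0,0,0,255],[0.26,0,0.62,0,0,0,255],[0.34,0,0.58,0,0,0,255]],
])

```text
t: 7.32
eef_pos: [0.5015, 0.0743, 0.165]
tcp_rot: [[-1.0, 0.01, -0.004], [0.01, 1.0, -0.001], [0.004, -0.001, -1.0]]
force: [-0.4, -3.3, -10.8]
grip_width: 0.0593
grasp_force: 30.0
```

```bash
python3 - <<'E'
from h import *
s=sense(); print({k:np.round(s[k],3).tolist() for k in ["t","q","eef_pos","force","ft_torque"]})
E
```

```text
{'t': 7.325, 'q': [0.03, 0.391, 1.691, -0.001, 1.064, -1.531], 'eef_pos': [0.501, 0.074, 0.165], 'force': [-0.413, -3.311, -10.76], 'ft_torque': [-0.656, 0.339, 0.043]}
```

>>> send_rows([
  [[0.42,0,0.53,0,0,0,255],[0.49,0,0.46,0,0,0,255],[0.55,0,0.39,0,0,0,255],[0.6,0,0.31,0,0,0,255],[0.64,0,0.22,0,0,0,255]],
])

```text
t: 7.95
eef_pos: [0.6102, 0.0733, 0.2416]
tcp_rot: [[-1.0, 0.01, -0.003], [0.01, 1.0, -0.002], [0.003, -0.002, -1.0]]
force: [-7.6, -12.0, 2.6]
grip_width: 0.0593
grasp_force: 30.0
```

>>> send_rows([
  [[0.66,0,0.13,0,0,0,255],[0.67,0,0.04,0,0,0,255],[0.67,0,-0.06,0,0,0,255],[0.55,0,-0.12,0,0,0,255],[0,0,0,0,0,0,255]],
])

```text
t: 8.57
eef_pos: [0.7155, 0.0723, 0.2415]
tcp_rot: [[-1.0, 0.012, 0.003], [0.012, 1.0, -0.003], [-0.003, -0.003, -1.0]]
force: [4.7, -16.0, 8.0]
grip_width: 0.0592
grasp_force: 30.0
```

```bash
python3 - <<'E'
from h import *
s=sense(); print({k:np.round(s[k],3).tolist() for k in ["t","q","eef_pos","force","ft_torque"]})
c=capture("scene"); save(c,"scene2")
E
```

```text
{'t': 8.575, 'q': [0.019, 0.612, 1.046, -0.003, 1.481, -1.54], 'eef_pos': [0.715, 0.072, 0.242], 'force': [4.669, -15.974, 8.032], 'ft_torque': [-2.468, -0.8, 0.164]}
```

View pics/scene2.png

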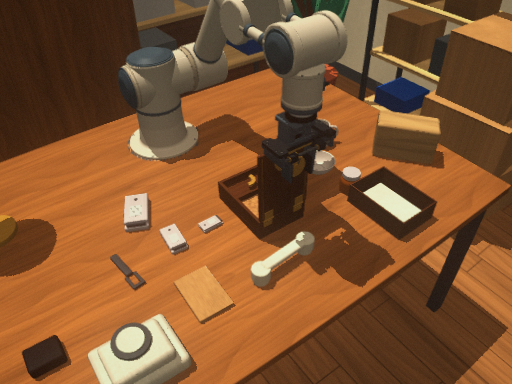

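The picture shows the lid upright with the gripper behind it holding the cap. The lid angle works out to about 1.67 rad. Next I'll hold, release, rise straight up and travel to the phone.

>>> send_rows([
  [[0,0,0,0,0,0,255],[0,0,0,0,0,0,0],[0,0,0,0,0,0,0],[0,0,0,0,0,0,0],[0,0,0,0,0,0,0]],
])

```text
t: 9.25
eef_pos: [0.713, 0.0749, 0.2409]
tcp_rot: [[-1.0, 0.01, -0.0], [0.01, 1.0, 0.0], [0.0, 0.0, -1.0]]
force: [-0.2, 0.1, -0.4]
grip_width: 0.091
grasp_force: 0.0
```

>>> send_rows([
  [[0,0,0.4,0,0,0,0],[0,0,0.6,0,0,0,0],[0,0,0.8,0,0,0,0],[0,0,0.8,0,0,0,0],[0,0,0.6,0,0,0,0]],
])

```text
t: 9.88
eef_pos: [0.7133, 0.0748, 0.372]
tcp_rot: [[-1.0, 0.01, 0.002], [0.01, 1.0, 0.0], [-0.002, 0.0, -1.0]]
force: [-0.3, -0.4, 0.4]
grip_width: 0.091
grasp_force: 0.0
```

```bash
python3 - <<'E'
from h import *
s=sense(); print({k:np.round(s[k],3).tolist() for k in ["t","q","eef_pos","force"]})
E
```

```text
{'t': 9.875, 'q': [0.021, 0.554, 0.818, 0.0, 1.767, -1.54], 'eef_pos': [0.713, 0.075, 0.372], 'force': [-0.299, -0.378, 0.352]}
```

>>> send_rows([
  [[-0.55,-0.82,0,0,0,0,0],[-0.55,-0.82,0,0,0,0,0],[-0.55,-0.82,0,0,0,0,0],[-0.55,-0.82,0,0,0,0,0],[-0.55,-0.82,0,0,0,0,0]],
])

```text
t: 10.5
eef_pos: [0.6024, -0.0903, 0.3704]
tcp_rot: [[-1.0, 0.01, 0.001], [0.01, 1.0, -0.0], [-0.001, -0.0, -1.0]]
force: [0.2, -0.5, 0.3]
grip_width: 0.0912
grasp_force: 0.0
```

>>> send_rows([
  [[-0.55,-0.82,-0.8,0,0,0,0],[-0.55,-0.82,-0.9,0,0,0,0],[-0.55,-0.82,-0.9,0,0,0,0],[-0.55,-0.8,-0.9,0,0,0,0],[0,0,-0.9,0,0,0,0]],
])

```text
t: 11.12
eef_pos: [0.5144, -0.2219, 0.1933]
tcp_rot: [[-1.0, 0.012, 0.001], [0.012, 1.0, -0.001], [-0.001, -0.001, -1.0]]
force: [0.3, 0.5, 1.2]
grip_width: 0.0913
grasp_force: 0.0
```

>>> send_rows([
  [[0,0,0,0,0,0,0],[0,0,0,0,0,0,0]],
])

```text
t: 11.38
eef_pos: [0.5162, -0.2199, 0.1949]
tcp_rot: [[-1.0, 0.009, 0.002], [0.009, 1.0, -0.001], [-0.002, -0.001, -1.0]]
force: [0.3, 0.3, 0.5]
grip_width: 0.0912
grasp_force: 0.0
```

```bash
python3 - <<'E'
from h import *
s=sense(); print({k:np.round(s[k],3).tolist() for k in ["t","q","eef_pos","tcp_rot"]})
c=capture("wrist"); save(c,"wrist3"); im=c["pixels"]
hsv=cv2.cvtColor(im,cv2.COLOR_RGB2HSV); x,y=proj(c,[.514,-.219,.022]); print(x,y)
m=(hsv[:,:,1]<75).astype(np.uint8)*255; m[200:]=0
n,l,st,ce=cv2.connectedComponentsWithStats(m)
for i in range(1,n):
    if st[i,4]<200: continue
    k=max(cv2.findContours((l==i).astype(np.uint8),0,1)[0],key=cv2.contourArea)[:,0]
    r=cv2.minAreaRect(np.array([onz(c,u,v,.022)[:2] for u,v in k]).astype(np.float32)*1000); print(st[i],ce[i].round(),np.round(r[0],1),np.round(r[1],1),round(r[2],1))
E
```

```text
{'t': 11.375, 'q': [-0.509, 0.423, 1.532, 0.0, 1.185, -2.071], 'eef_pos': [0.516, -0.22, 0.195], 'tcp_rot': [[-1.0, 0.009, 0.002], [0.009, 1.0, -0.001], [-0.002, -0.001, -1.0]]}
252.6556698017979 174.1471716768787
[ 155    0  100   95 6434] [201.  40.] [ 361.  -272.6] [ 79.5 106.5] 65.4
[ 228  130   49   70 3064] [251. 165.] [ 505.3 -220.5] [51.7 80.6] 85.4
[ 98 137  28  63 857] [111. 168.] [ 506.1 -384.8] [75.8 16.8] 8.5
[ 324  163   56   32 1635] [351. 178.] [ 520.3 -103.4] [36.  65.7] 1.2
```

View pics/wrist3.png

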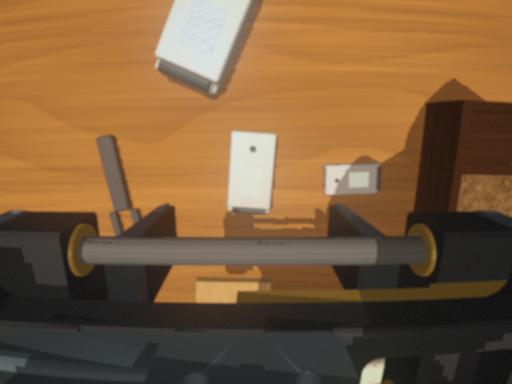

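The wrist view shows the target phone at (252,172), clear of the small phone at (351,178) and the opener at (111,170). My mask cut off its lower end, so I'll measure its whole outline.

```bash
python3 - <<'E'
from h import *
im=cv2.imread("pics/wrist3.png"); c=capture("wrist")
hsv=cv2.cvtColor(im,cv2.COLOR_BGR2HSV)
m=np.zeros(im.shape[:2],np.uint8); m[122:222,215:290]=((hsv[:,:,1]<90)[122:222,215:290]).astype(np.uint8)*255
k=max(cv2.findContours(m,0,1)[0],key=cv2.contourArea)[:,0]
print(k.min(0),k.max(0)); r=cv2.minAreaRect(np.array([onz(c,u,v,.022)[:2] for u,v in k]).astype(np.float32)*1000); print(r)
for p in [(231,130),(276,132),(228,211),(271,214)]: print(onz(c,*p,.022).round(4))
E
```

```text
[227 130] [276 213]
((513.092529296875, -221.27114868164062), (52.3801155090332, 96.4168701171875), 85.27435302734375)
[ 0.4637 -0.2429  0.022 ]
[ 0.4664 -0.1924  0.022 ]
[ 0.5586 -0.2488  0.022 ]
[ 0.5628 -0.1975  0.022 ]
```

>>> send_rows([
  [[-0.08,-0.02,-0.9,0,0,-0.0175,0],[0,0,-1,0,0,0,0],[0,0,-1,0,0,0,0],[0,0,-1,0,0,0,0],[0,0,-0.5,0,0,0,0]],
])

```text
t: 12.1
eef_pos: [0.5124, -0.2203, 0.0163]
tcp_rot: [[-0.998, 0.064, -0.0], [0.064, 0.998, 0.0], [0.0, 0.0, -1.0]]
force: [0.4, -0.0, -0.1]
grip_width: 0.091
grasp_force: 0.0
```

>>> send_rows([
  [[0,0,-0.3,0,0,0,0],[0,0,0,0,0,0,0]],
])

```text
t: 12.35
eef_pos: [0.5124, -0.2205, 0.0053]
tcp_rot: [[-0.998, 0.064, 0.0], [0.064, 0.998, -0.0], [-0.0, -0.0, -1.0]]
force: [-0.4, -0.5, 0.0]
grip_width: 0.0913
grasp_force: 0.0
```

>>> send_rows([
  [[0,0,0,0,0,0,255],[0,0,0,0,0,0,255],[0,0,0,0,0,0,255],[0,0,0,0,0,0,255],[0,0,0,0,0,0,255]],
])

```text
t: 12.98
eef_pos: [0.512, -0.2206, 0.0052]
tcp_rot: [[-0.998, 0.065, 0.0], [0.065, 0.998, -0.0], [-0.0, -0.0, -1.0]]
force: [-0.4, 0.7, 5.3]
grip_width: 0.052
grasp_force: 29.9
```

>>> send_rows([
  [[0,0,0.4,0,0,0,255],[0,0,0.8,0,0,0,255],[0,0,0.9,0,0,0,255],[0,0,0.9,0,0,0,255],[0,0,0.8,0,0,0,255]],
])

```text
t: 13.6
eef_pos: [0.5119, -0.2204, 0.1594]
tcp_rot: [[-0.998, 0.065, 0.001], [0.065, 0.998, -0.0], [-0.001, -0.0, -1.0]]
force: [-0.3, 0.1, -1.7]
grip_width: 0.0523
grasp_force: 29.9
```

>>> send_rows([
  [[0.1,0.4,0.2,0,0,0,255],[0.2,0.8,0,0,0,0.0175,255],[0.24,0.9,0,0,0,0,255],[0.24,0.9,0,0,0,0,255],[0.24,0.9,0,0,0,0,255]],
])

```text
t: 14.22
eef_pos: [0.5523, -0.0623, 0.1645]
tcp_rot: [[-1.0, 0.01, -0.001], [0.01, 1.0, 0.0], [0.001, 0.0, -1.0]]
force: [0.3, 0.7, -0.7]
grip_width: 0.052
grasp_force: 29.9
```

>>> send_rows([
  [[0.24,0.9,0,0,0,0,255],[0.24,0.9,0,0,0,0,255],[0.2,0.9,0,0,0,0,255],[0.11,0.74,0,0,0,0,255],[0,0,0,0,0,0,255]],
])

```text
t: 14.85
eef_pos: [0.5836, 0.0757, 0.1644]
tcp_rot: [[-1.0, 0.007, -0.001], [0.007, 1.0, 0.0], [0.001, 0.0, -1.0]]
force: [-0.6, -0.1, -2.0]
grip_width: 0.0521
grasp_force: 29.9
```

```bash
python3 - <<'E'
from h import *
s=sense(); print({k:np.round(s[k],3).tolist() for k in ["t","q","eef_pos","force","grasp_force"]})
a=capture("top"); b=capture("wrist"); save(a,"top4"); save(b,"wrist4")
cv2.imwrite("pics/pair4.png",np.hstack([cv2.resize(a["pixels"][130:270,180:310],None,fx=2.74,fy=2.74),b["pixels"][:, :]])[:,:, ::-1][:, :800])
E
```

```text
{'t': 14.85, 'q': [0.027, 0.495, 1.497, 0.0, 1.151, -1.536], 'eef_pos': [0.584, 0.076, 0.164], 'force': [-0.575, -0.146, -2.04], 'grasp_force': 29.884}
```

View pics/pair4.png

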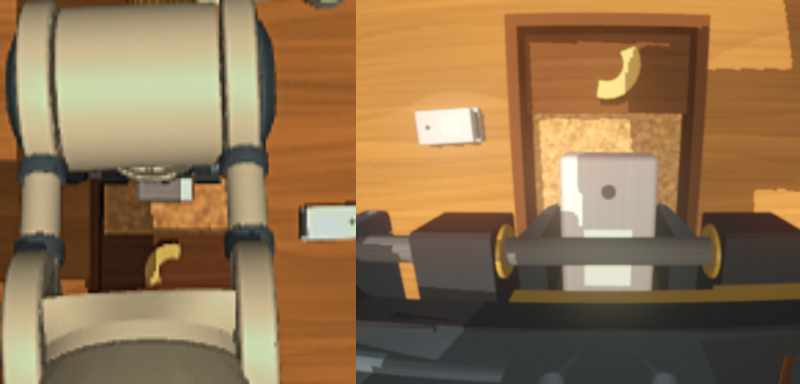

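The phone is held squarely over the well. In the wrist image the well's inner walls are at columns 174 and 334, the phone is centred at 253, and the block edge is at row 113. A quick numerical check before lowering.

```bash
python3 - <<'E'
from h import *
c=capture("wrist")
for p,z in [((255,113),.045),((166,18),.07),((350,18),.07),((176,118),.025),((330,118),.025),((252,153),.164+.017)]: print(onz(c,*p,z).round(4))
E
```

```text
[0.513  0.0772 0.045 ]
[0.4356 0.0045 0.07  ]
[0.4366 0.1556 0.07  ]
[ 0.5164 -0.0023  0.025 ]
[0.5178 0.1531 0.025 ]
[0.5355 0.074  0.181 ]
```

>>> send_rows([
  [[0,0,-0.7,0,0,0,255],[0,0,-0.8,0,0,0,255],[0,0,-0.8,0,0,0,255],[0,0,-0.7,0,0,0,255],[0,0,-0.2,0,0,0,255]],
])

```text
t: 15.62
eef_pos: [0.5832, 0.0723, 0.0356]
tcp_rot: [[-1.0, 0.011, -0.003], [0.011, 1.0, -0.0], [0.003, -0.0, -1.0]]
force: [-1.0, -0.1, -1.9]
grip_width: 0.052
grasp_force: 29.9
```

>>> send_rows([
  [[0,0,-0.08,0,0,0,255],[0,0,-0.04,0,0,0,255],[0,0,-0.03,0,0,0,255],[0,0,0,0,0,0,255]],
])

```text
t: 16.12
eef_pos: [0.5846, 0.0731, 0.0315]
tcp_rot: [[-1.0, 0.01, 0.001], [0.01, 1.0, 0.0], [-0.001, 0.0, -1.0]]
force: [-0.3, 0.4, -1.8]
grip_width: 0.0516
grasp_force: 29.9
```

>>> send_rows([
  [[0,0,-0.02,0,0,0,255],[0,0,-0.015,0,0,0,255],[0,0,0,0,0,0,255]],
])

```text
t: 16.5
eef_pos: [0.5844, 0.0731, 0.0302]
tcp_rot: [[-1.0, 0.01, 0.0], [0.01, 1.0, -0.0], [-0.0, -0.0, -1.0]]
force: [-2.1, 0.5, 9.1]
grip_width: 0.052
grasp_force: 29.9
```

The upward force of 9 N shows the phone is on the cork. I'll release it and retreat.

>>> send_rows([
  [[0,0,0,0,0,0,200],[0,0,0,0,0,0,0],[0,0,0,0,0,0,0],[0,0,0,0,0,0,0],[0,0,0,0,0,0,0]],
])

```text
t: 17.12
eef_pos: [0.5843, 0.0731, 0.0296]
tcp_rot: [[-1.0, 0.01, -0.0], [0.01, 1.0, 0.0], [0.0, 0.0, -1.0]]
force: [-0.1, -0.4, -0.5]
grip_width: 0.0891
grasp_force: 0.0
```

>>> send_rows([
  [[0,0,0.2,0,0,0,0],[0,0,0.6,0,0,0,0],[0,0,0.9,0,0,0,0],[0,0,0.9,0,0,0,0],[0,0,0.9,0,0,0,0]],
])

```text
t: 17.75
eef_pos: [0.5842, 0.0731, 0.1714]
tcp_rot: [[-1.0, 0.01, 0.0], [0.01, 1.0, -0.0], [-0.0, 0.0, -1.0]]
force: [0.8, 0.0, -0.9]
grip_width: 0.0914
grasp_force: 0.0
```

>>> send_rows([
  [[-0.7,0,0.2,0,0,0,0],[-0.8,0,0,0,0,0,0],[-0.5,0,0,0,0,0,0],[0,0,0,0,0,0,0],[0,0,0,0,0,0,0]],
])

```text
t: 18.38
eef_pos: [0.5052, 0.0731, 0.1781]
tcp_rot: [[-1.0, 0.01, 0.001], [0.01, 1.0, 0.0], [-0.001, 0.0, -1.0]]
force: [-0.4, 0.8, 0.3]
grip_width: 0.091
grasp_force: 0.0
```

```bash
python3 - <<'E'
from h import *
s=sense(); print({k:np.round(s[k],3).tolist() for k in ["t","eef_pos","force","grasp_force"]})
a=capture("scene"); save(a,"scene5")
cv2.imwrite("pics/s5c.png",cv2.resize(a["pixels"][80:300,80:400],None,fx=2.4,fy=2.4)[:,:,::-1])
E
```

```text
{'t': 18.375, 'eef_pos': [0.505, 0.073, 0.178], 'force': [-0.385, 0.782, 0.262], 'grasp_force': 0.0}
```

View pics/s5c.png

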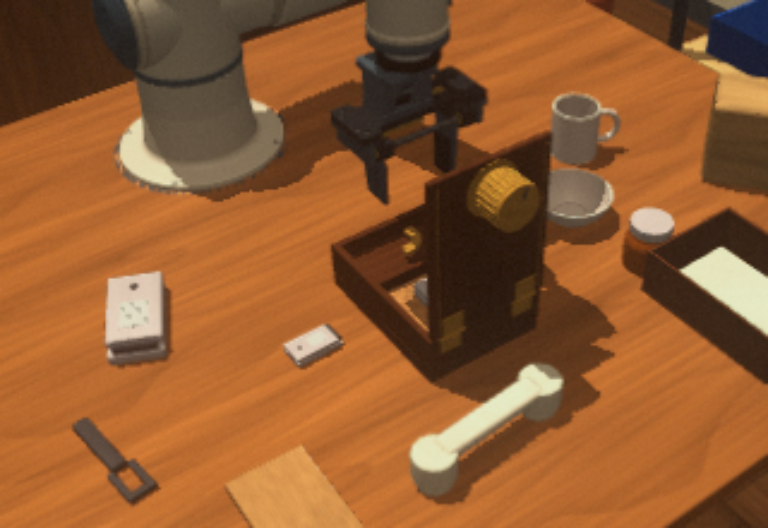

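The picture shows the lid standing upright with the cap on its back. The phone's end is visible low in the well at about (425,292), the gripper is clear, and the other things are where they were. I'll hand in.

```bash
python3 -c "
from cell import *
print(hand_in())"
```

```text
the job is handed in; nothing more can be done
None
```

I unscrewed the cap to its stop, raised the lid to about 1.67 rad where it stays, and set the phone down on the cork in the well and released it; the job is handed in at about 18 s, but no verdict came back.

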